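# Cull the worn guide rollers and slide the rack to the stop

### The arm

A 6-joint arm with a two-finger parallel gripper is mounted at the origin on a cart in front of the work surface, level with it; the furniture and walls round the work are solid. World frame = base frame: x ahead of the robot, y to its left, z up, the work surface at z = 0. Lengths are in m, angles in rad, forces in N, time in s.
With the tool pointing down it reaches from about 0.325 to 0.875 m from the base axis. Payload 4.4 kg.
Tool frame: the origin (TCP) lies between the finger pads; the fingertips stand 11 mm ahead of it and the grasp point (between the pads) lies 8 mm behind it; z points along the fingers, y is the direction in which the jaws open and shut (so a half turn about z gives the same grasp; the last joint's range is limited). The gripper opens to 85 mm and grips with 20 to 120 N. Pads are 22 mm wide; open, the fingers measure 114 mm over their backs; the gripper's body (76 mm by 85 mm) begins 54 mm behind the grasp point. The pads swing forward as they close: fully open they stand 13 mm farther back than shut.
Start: joints at [-1.498, 0.207, 1.542, -0, 1.393, -0.15], TCP at [0.127, -0.561, 0.205] pointing down, gripper open.
Joint ranges: [-2.73, 2.73], [-0.86, 2.22], [0.23, 2.46], [-1.11, 4.25], [0.08, 2.63], [-2.82, 2.82]. Speed limits (rad/s): [2.79, 2.79, 3.14, 3.14, 3.14, 3.14].

### API

Orientations are given as a unit quaternion [w, x, y, z].
In Python, from plant import readout, vision, order gives the robot as it stands.
- The arm moves only by the tool arm_command, never from a script. Its argument "moves" is a list of rows, each a list of 7 numbers: the turn, a rotation vector about the tool's x, y, z in rad, then the shift along the tool's x, y, z in mm, then the finger opening in mm, from 0 to 85.4. In form: [[ax, ay, az, x, y, z, claw], ...]. A call has 1 to 8 rows; each row is the pose to reach, as a shift and turn from the pose commanded when the call began, along the tool's axes at that moment; what a row does not reach only later rows make up. A row lasts 1/10 s, in which the tool goes at most 50 mm and 8.59 degrees, less where a joint would pass 70% of its speed; a pose out of reach is approached as far as the arm can. A call with a gripper value outside its range is refused whole. The fingers move at their own pace and stop on an object; "newtons" is the grip in N (left out, the last holds). Time passes only in rows, so rows that repeat a pose let the fingers close. It gives the time, the measured TCP pose, the force and the opening at its end, in the units of the state.
- readout.observe(): the state, without advancing time (a new reading comes with each control period).
- vision.camera(name): name is "scene" or "top"; returns a dict with "color" (400x640x3 uint8, red, green, blue), "K" (3x3 intrinsics, pixels), "dist_coeffs" ([k1, k2, p1, p2, k3] as OpenCV has them; the pictures are not rectified), "extrinsics" (4x4, takes a point from camera to world coordinates). Camera axes: x right, y up, looking along -z (the intrinsics and any distortion apply to the point x, -y, -z); pixel columns grow to the right and rows downward; lengths in m; the calibration is good to about 2 mm. A picture is of the moment at which its call begins. There is no depth.
- order.hand_in(): hands the job in, once; it reports no verdict.
The state is a dict: "time": time; "joints": joint angles; "dq": joint speeds; "joint_torque": joint torques, N m; "position": TCP position; "ee_rot": TCP orientation; "contact_force": force on the tool from outside, world axes, zero at the start; "ft_torque": the same for the moment, N m; "opening": opening from 0.0 (shut) to 1.0 (fully open).
Only numpy, scipy, OpenCV 4.12 (cv2) and the standard library are available. Lean on these libraries where they do the work, as an engineer would, in place of code of your own. Each camera call takes 0.05 s, during which the arm holds its last target. There are 200 camera calls.

### The job

Two of the four steel rollers in the rack are worn thin (barrel 24 mm instead of 30 mm), best told by feeling the barrels with the gripper: drop the worn ones through the slot of the green gauge box into its bottom, and leave the good ones lying in the rack. After that push the rack away from you along the bench until it sits square against the long side of the aluminium stop bar. Do not knock over or shift the oil bottle or the screwdriver.

Things in the scene. Friction and masses are not known exactly. Their poses are not given: they have to be found in the camera images.
- roller_a: one of four steel guide rollers lying in the rack; may be good or worn. Origin: its middle, on its axis; x runs along the axis. 59 mm long over all; barrel 42 mm long, diameter 30 mm if good, 24 mm if worn; a dark journal of 12 mm diameter sticks out 8.5 mm at each end. 0.12 kg
- roller_b: one of four steel guide rollers lying in the rack; may be good or worn. Origin: its middle, on its axis; x runs along the axis. 59 mm long over all; barrel 42 mm long, diameter 30 mm if good, 24 mm if worn; a dark journal of 12 mm diameter sticks out 8.5 mm at each end. 0.12 kg
- roller_c: one of four steel guide rollers lying in the rack; may be good or worn. Origin: its middle, on its axis; x runs along the axis. 59 mm long over all; barrel 42 mm long, diameter 30 mm if good, 24 mm if worn; a dark journal of 12 mm diameter sticks out 8.5 mm at each end. 0.12 kg
- roller_d: one of four steel guide rollers lying in the rack; may be good or worn. Origin: its middle, on its axis; x runs along the axis. 59 mm long over all; barrel 42 mm long, diameter 30 mm if good, 24 mm if worn; a dark journal of 12 mm diameter sticks out 8.5 mm at each end. 0.12 kg
- rack: loose rack, blue base 140 (x) x 130 (y) x 8 mm, four aluminium cross walls, 52 mm high, 0.7 kg. Origin: centre of underside; robot pushes its flat rear wall (x = -70) toward +x, leading face x = +70 mm. Rollers lie by their journals in open notches at x = +-35, y = +-36, axis 44 mm up, parallel to x; fingers may reach down to z = 8 mm. Two rollers are worn, two good, in any places
- stop_bar: aluminium slot profile fixed to the bench behind the rack, 44 (x) x 250 (y) x 23 mm. Origin: centre of its underside; its long side that faces the robot and the rack is at x = -22 mm
- gauge_box: green box fixed to the bench, 100 (x) x 130 (y) mm, rim 74 mm high, open on top. Origin: centre of its underside. Inside, a shallow V hopper slopes from the rim at the y sides (z 74) down to a middle slot (z 50) that runs along x, 94 mm long, 27 mm wide (y = +-13.5): a worn roller laid in along x falls through to the bottom, a good one stays on the slot
- oil_bottle: upright oil bottle with red spout, 56 mm diameter, 150 mm high; origin: centre of its underside. A bystander
- orange_screwdriver: orange screwdriver lying on the bench, 197 mm long along its y, 27 mm thick; origin: centre of its underside. A bystander
Things that resemble listed ones, but are neither listed nor needed, are in the scene too. What is shaped like the roller_d but pink is not meant. What is shaped like the roller_c but purple is not meant.

How it is judged:
On the way:
1. two rollers lie in the bottom of the gauge box, below its slot (only worn ones pass), and the other two in the rack, which has not been pushed up to the stop bar yet (still 20 mm or more away) ((((x of roller_a in the frame of gauge_box between -0.05 and 0.05 m and y of roller_a in the frame of gauge_box between -0.065 and 0.065 m and z of roller_a in the frame of gauge_box between 0 and 0.045 m) and (x of roller_b in the frame of gauge_box between -0.05 and 0.05 m and y of roller_b in the frame of gauge_box between -0.065 and 0.065 m and z of roller_b in the frame of gauge_box between 0 and 0.045 m) and (x of roller_c in the frame of rack between -0.045 and 0.045 m and y of roller_c in the frame of rack between -0.046 and 0.046 m and z of roller_c in the frame of rack between 0.038 and 0.05 m and angle between the x axis of roller_c and the x axis of rack, either way round below 0.15 rad) and (x of roller_d in the frame of rack between -0.045 and 0.045 m and y of roller_d in the frame of rack between -0.046 and 0.046 m and z of roller_d in the frame of rack between 0.038 and 0.05 m and angle between the x axis of roller_d and the x axis of rack, either way round below 0.15 rad)) or ((x of roller_a in the frame of gauge_box between -0.05 and 0.05 m and y of roller_a in the frame of gauge_box between -0.065 and 0.065 m and z of roller_a in the frame of gauge_box between 0 and 0.045 m) and (x of roller_b in the frame of rack between -0.045 and 0.045 m and y of roller_b in the frame of rack between -0.046 and 0.046 m and z of roller_b in the frame of rack between 0.038 and 0.05 m and angle between the x axis of roller_b and the x axis of rack, either way round below 0.15 rad) and (x of roller_c in the frame of gauge_box between -0.05 and 0.05 m and y of roller_c in the frame of gauge_box between -0.065 and 0.065 m and z of roller_c in the frame of gauge_box between 0 and 0.045 m) and (x of roller_d in the frame of rack between -0.045 and 0.045 m and y of roller_d in the frame of rack between -0.046 and 0.046 m and z of roller_d in the frame of rack between 0.038 and 0.05 m and angle between the x axis of roller_d and the x axis of rack, either way round below 0.15 rad)) or ((x of roller_a in the frame of gauge_box between -0.05 and 0.05 m and y of roller_a in the frame of gauge_box between -0.065 and 0.065 m and z of roller_a in the frame of gauge_box between 0 and 0.045 m) and (x of roller_b in the frame of rack between -0.045 and 0.045 m and y of roller_b in the frame of rack between -0.046 and 0.046 m and z of roller_b in the frame of rack between 0.038 and 0.05 m and angle between the x axis of roller_b and the x axis of rack, either way round below 0.15 rad) and (x of roller_c in the frame of rack between -0.045 and 0.045 m and y of roller_c in the frame of rack between -0.046 and 0.046 m and z of roller_c in the frame of rack between 0.038 and 0.05 m and angle between the x axis of roller_c and the x axis of rack, either way round below 0.15 rad) and (x of roller_d in the frame of gauge_box between -0.05 and 0.05 m and y of roller_d in the frame of gauge_box between -0.065 and 0.065 m and z of roller_d in the frame of gauge_box between 0 and 0.045 m)) or ((x of roller_a in the frame of rack between -0.045 and 0.045 m and y of roller_a in the frame of rack between -0.046 and 0.046 m and z of roller_a in the frame of rack between 0.038 and 0.05 m and angle between the x axis of roller_a and the x axis of rack, either way round below 0.15 rad) and (x of roller_b in the frame of gauge_box between -0.05 and 0.05 m and y of roller_b in the frame of gauge_box between -0.065 and 0.065 m and z of roller_b in the frame of gauge_box between 0 and 0.045 m) and (x of roller_c in the frame of gauge_box between -0.05 and 0.05 m and y of roller_c in the frame of gauge_box between -0.065 and 0.065 m and z of roller_c in the frame of gauge_box between 0 and 0.045 m) and (x of roller_d in the frame of rack between -0.045 and 0.045 m and y of roller_d in the frame of rack between -0.046 and 0.046 m and z of roller_d in the frame of rack between 0.038 and 0.05 m and angle between the x axis of roller_d and the x axis of rack, either way round below 0.15 rad)) or ((x of roller_a in the frame of rack between -0.045 and 0.045 m and y of roller_a in the frame of rack between -0.046 and 0.046 m and z of roller_a in the frame of rack between 0.038 and 0.05 m and angle between the x axis of roller_a and the x axis of rack, either way round below 0.15 rad) and (x of roller_b in the frame of gauge_box between -0.05 and 0.05 m and y of roller_b in the frame of gauge_box between -0.065 and 0.065 m and z of roller_b in the frame of gauge_box between 0 and 0.045 m) and (x of roller_c in the frame of rack between -0.045 and 0.045 m and y of roller_c in the frame of rack between -0.046 and 0.046 m and z of roller_c in the frame of rack between 0.038 and 0.05 m and angle between the x axis of roller_c and the x axis of rack, either way round below 0.15 rad) and (x of roller_d in the frame of gauge_box between -0.05 and 0.05 m and y of roller_d in the frame of gauge_box between -0.065 and 0.065 m and z of roller_d in the frame of gauge_box between 0 and 0.045 m)) or ((x of roller_a in the frame of rack between -0.045 and 0.045 m and y of roller_a in the frame of rack between -0.046 and 0.046 m and z of roller_a in the frame of rack between 0.038 and 0.05 m and angle between the x axis of roller_a and the x axis of rack, either way round below 0.15 rad) and (x of roller_b in the frame of rack between -0.045 and 0.045 m and y of roller_b in the frame of rack between -0.046 and 0.046 m and z of roller_b in the frame of rack between 0.038 and 0.05 m and angle between the x axis of roller_b and the x axis of rack, either way round below 0.15 rad) and (x of roller_c in the frame of gauge_box between -0.05 and 0.05 m and y of roller_c in the frame of gauge_box between -0.065 and 0.065 m and z of roller_c in the frame of gauge_box between 0 and 0.045 m) and (x of roller_d in the frame of gauge_box between -0.05 and 0.05 m and y of roller_d in the frame of gauge_box between -0.065 and 0.065 m and z of roller_d in the frame of gauge_box between 0 and 0.045 m))) and x of rack in the frame of stop_bar below -0.112 m), for 0.2 s.
At the end, for the whole second after the job is handed in: The two worn rollers lie in the gauge box below its slot, the two good ones in notches of the rack; the rack stands flat and at rest, its leading face within 6 mm of the stop bar's near side, square to it within 0.06 rad, its centre within 90 mm of the bar's middle along the bar ((((x of roller_a in the frame of gauge_box between -0.05 and 0.05 m and y of roller_a in the frame of gauge_box between -0.065 and 0.065 m and z of roller_a in the frame of gauge_box between 0 and 0.045 m) and (x of roller_b in the frame of gauge_box between -0.05 and 0.05 m and y of roller_b in the frame of gauge_box between -0.065 and 0.065 m and z of roller_b in the frame of gauge_box between 0 and 0.045 m) and (x of roller_c in the frame of rack between -0.045 and 0.045 m and y of roller_c in the frame of rack between -0.046 and 0.046 m and z of roller_c in the frame of rack between 0.038 and 0.05 m and angle between the x axis of roller_c and the x axis of rack, either way round below 0.15 rad) and (x of roller_d in the frame of rack between -0.045 and 0.045 m and y of roller_d in the frame of rack between -0.046 and 0.046 m and z of roller_d in the frame of rack between 0.038 and 0.05 m and angle between the x axis of roller_d and the x axis of rack, either way round below 0.15 rad)) or ((x of roller_a in the frame of gauge_box between -0.05 and 0.05 m and y of roller_a in the frame of gauge_box between -0.065 and 0.065 m and z of roller_a in the frame of gauge_box between 0 and 0.045 m) and (x of roller_b in the frame of rack between -0.045 and 0.045 m and y of roller_b in the frame of rack between -0.046 and 0.046 m and z of roller_b in the frame of rack between 0.038 and 0.05 m and angle between the x axis of roller_b and the x axis of rack, either way round below 0.15 rad) and (x of roller_c in the frame of gauge_box between -0.05 and 0.05 m and y of roller_c in the frame of gauge_box between -0.065 and 0.065 m and z of roller_c in the frame of gauge_box between 0 and 0.045 m) and (x of roller_d in the frame of rack between -0.045 and 0.045 m and y of roller_d in the frame of rack between -0.046 and 0.046 m and z of roller_d in the frame of rack between 0.038 and 0.05 m and angle between the x axis of roller_d and the x axis of rack, either way round below 0.15 rad)) or ((x of roller_a in the frame of gauge_box between -0.05 and 0.05 m and y of roller_a in the frame of gauge_box between -0.065 and 0.065 m and z of roller_a in the frame of gauge_box between 0 and 0.045 m) and (x of roller_b in the frame of rack between -0.045 and 0.045 m and y of roller_b in the frame of rack between -0.046 and 0.046 m and z of roller_b in the frame of rack between 0.038 and 0.05 m and angle between the x axis of roller_b and the x axis of rack, either way round below 0.15 rad) and (x of roller_c in the frame of rack between -0.045 and 0.045 m and y of roller_c in the frame of rack between -0.046 and 0.046 m and z of roller_c in the frame of rack between 0.038 and 0.05 m and angle between the x axis of roller_c and the x axis of rack, either way round below 0.15 rad) and (x of roller_d in the frame of gauge_box between -0.05 and 0.05 m and y of roller_d in the frame of gauge_box between -0.065 and 0.065 m and z of roller_d in the frame of gauge_box between 0 and 0.045 m)) or ((x of roller_a in the frame of rack between -0.045 and 0.045 m and y of roller_a in the frame of rack between -0.046 and 0.046 m and z of roller_a in the frame of rack between 0.038 and 0.05 m and angle between the x axis of roller_a and the x axis of rack, either way round below 0.15 rad) and (x of roller_b in the frame of gauge_box between -0.05 and 0.05 m and y of roller_b in the frame of gauge_box between -0.065 and 0.065 m and z of roller_b in the frame of gauge_box between 0 and 0.045 m) and (x of roller_c in the frame of gauge_box between -0.05 and 0.05 m and y of roller_c in the frame of gauge_box between -0.065 and 0.065 m and z of roller_c in the frame of gauge_box between 0 and 0.045 m) and (x of roller_d in the frame of rack between -0.045 and 0.045 m and y of roller_d in the frame of rack between -0.046 and 0.046 m and z of roller_d in the frame of rack between 0.038 and 0.05 m and angle between the x axis of roller_d and the x axis of rack, either way round below 0.15 rad)) or ((x of roller_a in the frame of rack between -0.045 and 0.045 m and y of roller_a in the frame of rack between -0.046 and 0.046 m and z of roller_a in the frame of rack between 0.038 and 0.05 m and angle between the x axis of roller_a and the x axis of rack, either way round below 0.15 rad) and (x of roller_b in the frame of gauge_box between -0.05 and 0.05 m and y of roller_b in the frame of gauge_box between -0.065 and 0.065 m and z of roller_b in the frame of gauge_box between 0 and 0.045 m) and (x of roller_c in the frame of rack between -0.045 and 0.045 m and y of roller_c in the frame of rack between -0.046 and 0.046 m and z of roller_c in the frame of rack between 0.038 and 0.05 m and angle between the x axis of roller_c and the x axis of rack, either way round below 0.15 rad) and (x of roller_d in the frame of gauge_box between -0.05 and 0.05 m and y of roller_d in the frame of gauge_box between -0.065 and 0.065 m and z of roller_d in the frame of gauge_box between 0 and 0.045 m)) or ((x of roller_a in the frame of rack between -0.045 and 0.045 m and y of roller_a in the frame of rack between -0.046 and 0.046 m and z of roller_a in the frame of rack between 0.038 and 0.05 m and angle between the x axis of roller_a and the x axis of rack, either way round below 0.15 rad) and (x of roller_b in the frame of rack between -0.045 and 0.045 m and y of roller_b in the frame of rack between -0.046 and 0.046 m and z of roller_b in the frame of rack between 0.038 and 0.05 m and angle between the x axis of roller_b and the x axis of rack, either way round below 0.15 rad) and (x of roller_c in the frame of gauge_box between -0.05 and 0.05 m and y of roller_c in the frame of gauge_box between -0.065 and 0.065 m and z of roller_c in the frame of gauge_box between 0 and 0.045 m) and (x of roller_d in the frame of gauge_box between -0.05 and 0.05 m and y of roller_d in the frame of gauge_box between -0.065 and 0.065 m and z of roller_d in the frame of gauge_box between 0 and 0.045 m))) and x of rack in the frame of stop_bar between -0.098 and -0.08 m and y of rack in the frame of stop_bar between -0.09 and 0.09 m and angle between the x axis of rack and the x axis of stop_bar, either way round below 0.06 rad and angle between rack's own z axis and vertical below 0.05 rad and linear speed of rack below 0.01 m/s); the robot touches nothing.
It fails at once if the oil bottle is shifted by more than 20 mm or tipped (distance of oil_bottle from where it was at the start of the episode above 0.02 m or angle between oil_bottle's own z axis and vertical above 0.3 rad).
It fails at once if the screwdriver is shifted by more than 30 mm (distance of orange_screwdriver from where it was at the start of the episode above 0.03 m).
It also fails if it takes over 64 s, if anything falls off the work surface, if the arm or the gripper's body presses on something with over 40 N, if the wrist force passes 120 N, or if a joint passes its speed limit or range.

## Working session

There is one attempt and no reset: what is moved stays moved. The work goes in short steps, Python scripts to look and compute and a tool call to move; the robot and the scene stay as the last step left them, time stands still between calls to the robot, and variables do not carry over. Pictures are saved under pics/ and viewed, about 8 in all and at most 12, crops included, and the job is handed in when it is done.

Besides the shell and the picture viewer there is one more tool, called after "Call:" by a JSON object that holds its "name" and its "arguments". arm_command: Moves the arm, as the interface text tells. Its arguments: {"type":"object","properties":{"moves":{"type":"array","items":{"type":"array","items":{"type":"number"}}},"newtons":{"type":"number"}},"required":["moves"]}

```bash
ls; mkdir -p pics; python3 - <<'E'
from plant import readout, vision
import cv2,numpy as np
print(readout.observe())
for n in("scene","top"):
    c=vision.camera(n); cv2.imwrite(f"pics/{n}0.png",c["color"][:,:,::-1]); np.savez(f"pics/{n}0.npz",**c)
    print(n,c["K"],c["dist_coeffs"],c["extrinsics"])
E
```

```text
pics
{'time': 0.0, 'joints': array([-1.49847809e+00,  2.07451077e-01,  1.54293721e+00,  1.51196685e-05,
        1.39346073e+00, -1.50520348e-01]), 'dq': array([ 7.72140530e-04, -4.79392558e-04,  2.93487481e-05, -5.62842086e-04,
       -1.47444910e-04, -2.14713379e-05]), 'joint_torque': array([ 9.37843397e-04, -3.83032286e+01, -2.91600037e+01, -3.08352373e-04,
        1.04657395e-02, -5.22639851e-06]), 'position': array([ 0.12699894, -0.55998577,  0.20391609]), 'ee_rot': array([-1.12702863e-03,  9.93798806e-01,  1.11187498e-01,  5.15359396e-05]), 'contact_force': array([-0.39426119, -0.43921476, -0.92087918]), 'ft_torque': array([-5.54972793e-02,  1.34640761e-02, -7.03188418e-05]), 'opening': 0.9989033867893851}
scene [[504.44943018   0.         324.87303803]
 [  0.         504.44943018 191.7167184 ]
 [  0.           0.           1.        ]] [-0.16019815  0.          0.          0.          0.        ] [[-0.71929929  0.31083062 -0.62128323 -0.28859166]
 [-0.6946804  -0.31505599  0.64665205  1.01994527]
 [ 0.00526025  0.89672964  0.44254748  0.66025235]
 [ 0.          0.          0.          1.        ]]
top [[448.21725655   0.         312.76940657]
 [  0.         448.21725655 197.48740316]
 [  0.           0.           1.        ]] [-0.06673275  0.          0.          0.          0.        ] [[-0.01011715  0.99834459 -0.05661902  0.46880213]
 [-0.99984641 -0.01091024 -0.01371591  0.16275916]
 [-0.01431094  0.05647156  0.99830164  1.13375947]
 [ 0.          0.          0.          1.        ]]
```

View pics/top0.png

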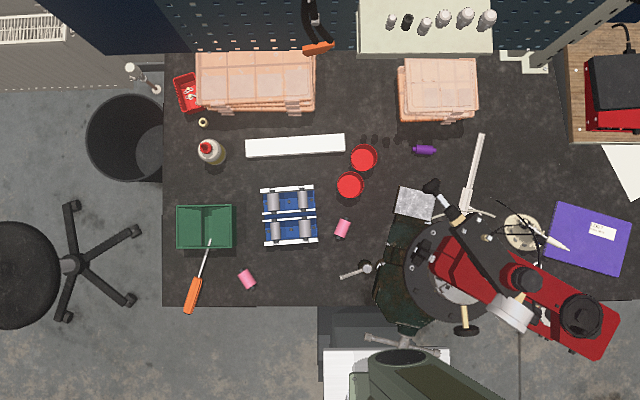

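View pics/scene0.png

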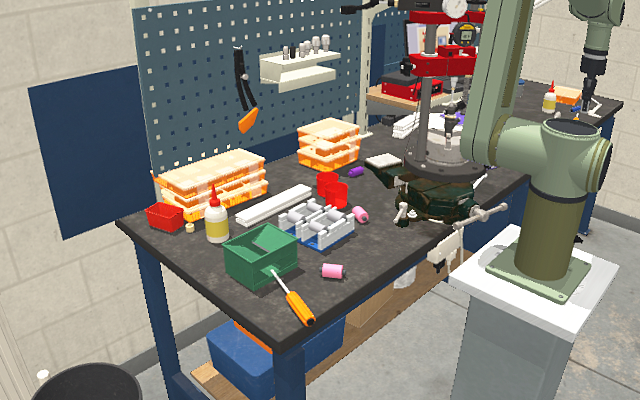

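The top view has x pointing up and y pointing left. The rack is at about (290,215), with four grey rollers in it at (279,199), (303,199), (277,229) and (306,229). The gauge box is at (204,227), the stop bar at (295,145), the bottle at (209,152) and the screwdriver at (198,280). The pink pieces at (247,279) and (342,229) and the purple one at (424,150) are decoys. I'll check this in one enlarged crop and measure contours.

```bash
cat > h.py <<'E'
import numpy as np, cv2
def ray(c,uv,z):
    uv=np.asarray(uv,float).reshape(-1,1,2)
    p=cv2.undistortPoints(uv,c["K"],c["dist_coeffs"]).reshape(-1,2)
    d=np.c_[p[:,0],-p[:,1],-np.ones(len(p))]@c["extrinsics"][:3,:3].T
    o=c["extrinsics"][:3,3]
    return o+d*((z-o[2])/d[:,2])[:,None]
def quad(mask):
    cs,_=cv2.findContours(mask.astype(np.uint8),cv2.RETR_EXTERNAL,cv2.CHAIN_APPROX_NONE)
    k=max(cs,key=cv2.contourArea); return k
E
python3 - <<'E'
from h import *
c=dict(np.load("pics/top0.npz")); im=c["color"]; hsv=cv2.cvtColor(im,cv2.COLOR_RGB2HSV)
def rep(name,m,z):
    k=quad(m); P=ray(c,k.reshape(-1,2),z)[:,:2]
    r=cv2.minAreaRect((P*1000).astype(np.float32)); print(name,np.round(r[0],1),np.round(r[1],1),round(r[2],2), cv2.boundingRect(k)); print(np.round(cv2.boxPoints(r)).tolist())
H,S,V=[hsv[...,i].astype(int) for i in range(3)]
roi=lambda x0,y0,x1,y1: (lambda a:(a.__setitem__((slice(y0,y1),slice(x0,x1)),1),a)[1])(np.zeros(H.shape,int))
rep("box",(H>60)&(H<90)&(S>80)&(roi(165,195,240,255)>0),0.074)
rep("bar",(V>150)&(S<60)&(roi(235,125,355,165)>0),0.023)
rep("rackblue",(H>100)&(H<125)&(S>110)&(roi(250,175,330,255)>0),0.008)
rep("white",(V>165)&(S<60)&(roi(250,175,330,255)>0),0.052)
m=((V>165)&(S<60)&(roi(250,175,330,255)>0)).astype(np.uint8)
n,l,st,ce=cv2.connectedComponentsWithStats(m)
for i in range(1,n):
    if st[i,4]>25:
        P=ray(c,np.argwhere(l==i)[:,::-1],.052)[:,:2]*1000
        r=cv2.minAreaRect(P.astype(np.float32)); print(np.round(r[0]),np.round(r[1]),round(r[2],1),st[i])
crop=im[170:260,165:335]; cv2.imwrite("pics/crop1.png",cv2.resize(crop,None,fx=4.7,fy=4.7,interpolation=cv2.INTER_CUBIC)[:,:,::-1])
E
```

```text
box [463.7 438. ] [104.1 132.7] 0.26 (176, 204, 56, 45)
[[411.0, 504.0], [412.0, 371.0], [516.0, 372.0], [515.0, 505.0]]
bar [664.  221.9] [ 46.5 251. ] 3.02 (245, 133, 101, 25)
[[634.0, 346.0], [647.0, 95.0], [694.0, 98.0], [681.0, 348.0]]
rackblue [453.2 240. ] [46.2 49.1] 4.19 (278, 220, 21, 20)
[[428.0, 263.0], [432.0, 214.0], [478.0, 217.0], [474.0, 266.0]]
white [553.1 241.2] [ 10.3 129.5] 3.92 (260, 185, 54, 8)
[[544.0, 305.0], [552.0, 176.0], [563.0, 177.0], [554.0, 306.0]]
[553. 241.] [ 10. 129.] 3.9 [260 185  54   8 205]
[527. 204.] [15. 39.] 89.5 [299 191   7  17  97]
[522. 274.] [41. 22.] 3.3 [268 193  10  18 131]
[498. 237.] [ 6. 56.] 3.8 [277 210  24   4  55]
[480. 236.] [ 5. 58.] 3.8 [277 217  25   4  57]
[457. 197.] [19. 39.] 89.5 [301 220   9  17 133]
[453. 271.] [12. 39.] 89.6 [272 222   6  17  96]
[424. 245.] [ 11. 104.] 3.9 [264 239  44   7 168]
[428. 179.] [22. 10.] 89.5 [308 238  10   5  39]
```

View pics/crop1.png

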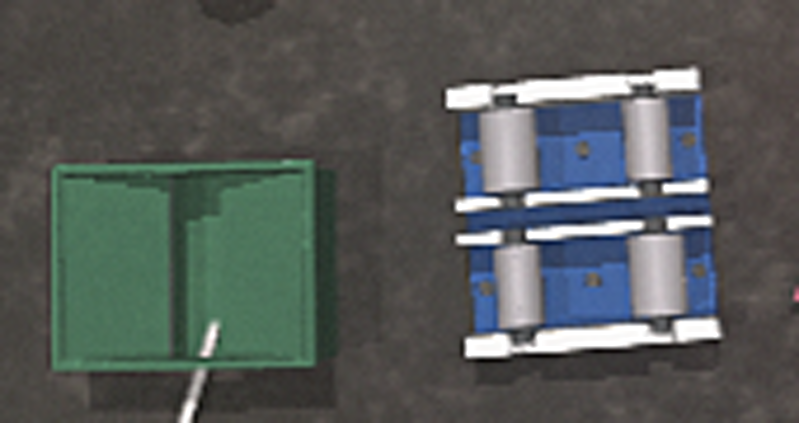

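The crop shows the box slot at crop (180,265). The screwdriver tip hangs over the box rim at crop (212,322), which is top px (210,238). The rollers look like two thick (upper left, lower right) and two thin (upper right, lower left); I'll confirm that by feel. The drill press may be in the way of the arm's swing, so I'll check it and the bottle.

```bash
python3 - <<'E'
from h import *
t=dict(np.load("pics/top0.npz")); s=dict(np.load("pics/scene0.npz"))
a=cv2.resize(t["color"][170:400,340:640],None,fx=1.3,fy=1.3,interpolation=3); b=cv2.resize(s["color"][0:300,370:640],None,fx=1.45,fy=1.45,interpolation=3)
o=np.zeros((440,800,3),np.uint8); o[:a.shape[0],:a.shape[1]]=a; o[:b.shape[0],400:400+b.shape[1]]=b[:440]
cv2.imwrite("pics/drill.png",o[:,:,::-1])
def tri(u,v):
    o1=t["extrinsics"][:3,3];o2=s["extrinsics"][:3,3]
    d1=ray(t,u,0)[0]-o1;d2=ray(s,v,0)[0]-o2
    A=np.c_[d1,-d2];k,_,_,_=np.linalg.lstsq(A,o2-o1,rcond=None)
    p,q=o1+d1*k[0],o2+d2*k[1];return np.round((p+q)/2,3),round(np.linalg.norm(p-q),3)
print("tip",tri((210,238.5),(270,269)))
print("bottle top",tri((205,147),(214,188)))
print("screw handle end",tri((189,311),(310,323)))
E
```

```text
tip (array([0.434, 0.439, 0.014]), np.float64(0.005))
bottle top (array([0.646, 0.423, 0.135]), np.float64(0.01))
screw handle end (array([0.251, 0.495, 0.005]), np.float64(0.004))
```

View pics/drill.png

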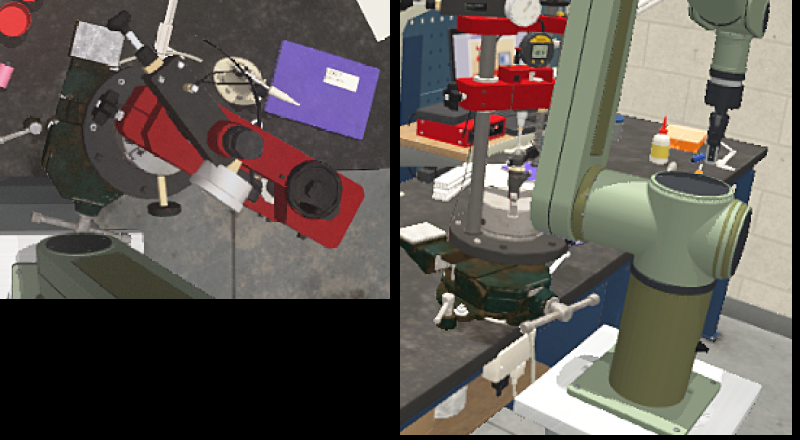

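```bash
cat >> h.py <<'E'
def tri(t,s,u,v):
    o1=t["extrinsics"][:3,3];o2=s["extrinsics"][:3,3]
    d1=ray(t,u,0)[0]-o1;d2=ray(s,v,0)[0]-o2
    k,_,_,_=np.linalg.lstsq(np.c_[d1,-d2],o2-o1,rcond=None)
    p,q=o1+d1*k[0],o2+d2*k[1];return np.round((p+q)/2,3),round(np.linalg.norm(p-q),3)
def proj(c,P):
    E=np.linalg.inv(c["extrinsics"]);p=np.atleast_2d(P)@E[:3,:3].T+E[:3,3]
    return np.round(cv2.projectPoints(p*[1,-1,-1],np.zeros(3),np.zeros(3),c["K"],c["dist_coeffs"])[0].reshape(-1,2),1)
E
python3 - <<'E'
from h import *
t=dict(np.load("pics/top0.npz")); s=dict(np.load("pics/scene0.npz"))
b=cv2.resize(s["color"][165:335,205:365],None,fx=3.5,fy=3.5,interpolation=3)
cv2.imwrite("pics/sbox.png",b[:,:,::-1])
print("flange",tri(t,s,(448,270),(442,165)))
print("box corners scene", proj(s,[[.414,.503,.074],[.414,.373,.074],[.514,.373,.074],[.514,.503,.074],[.414,.503,0],[.414,.373,0]]).tolist())
print("tip@.08",ray(t,[(210,238.5)],.08)); print("rim@.076",ray(t,[(207.5,247)],.076))
print("column scene: at z .1..1 for (.3,-.17)",proj(s,[[.3,-.17,0],[.3,-.17,.3],[.3,-.17,.6]]).tolist(),proj(t,[[.3,-.17,.0],[.3,-.17,.3],[.3,-.17,.6]]).tolist())
E
```

```text
flange (array([ 0.36 , -0.126,  0.115]), np.float64(0.004))
box corners scene [[252.2, 262.0], [298.2, 238.5], [268.9, 222.7], [223.5, 243.6], [254.5, 290.8], [298.8, 266.1]]
tip@.08 [[0.43426878 0.42078692 0.08      ]]
rim@.076 [[0.41409725 0.42775387 0.076     ]]
column scene: at z .1..1 for (.3,-.17) [[464.4, 203.7], [478.0, 102.1], [491.2, -16.2]] [[452.1, 288.4], [499.4, 311.7], [597.0, 359.5]]
```

View pics/sbox.png

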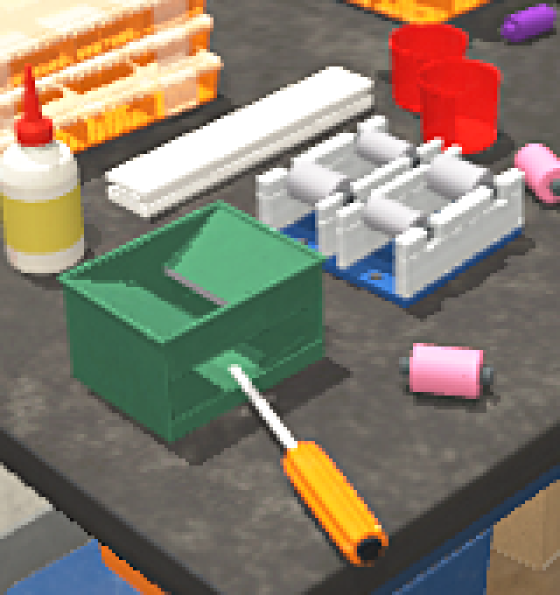

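The screwdriver lies low on the bench with its tip at the foot of the box. The bottle stands at about (0.645,0.425). The drill press flange is at (0.36,-0.13), z 0.115, and the press is tall, so the arm has to go over it or round the inside. I'll raise the arm first and fit the arm kinematics from the readouts.

Call:
{"name": "arm_command", "arguments": {"moves": [[0,0,0,0,0,-50,50],[0,0,0,0,0,-100,50],[0,0,0,0,0,-150,50],[0,0,0,0,0,-200,50],[0,0,0,0,0,-250,50],[0,0,0,0,0,-300,50]], "newtons": 30}}

```text
time: 0.7
position: [0.127, -0.5602, 0.5067]
ee_rot: [-0.0, 0.994, 0.111, 0.0]
contact_force: [-0.2, -0.5, -1.0]
opening: 0.588
```

```bash
python3 - <<'E'
from plant import readout
o=readout.observe(); print(o["time"],o["joints"].round(4).tolist(),o["position"].round(4).tolist(),o["opening"],o["contact_force"])
E
```

```text
0.7 [-1.4985, 0.1622, 0.99, 0.0, 1.9901, -0.1505] [0.127, -0.5602, 0.5067] 0.5881708863312821 [-0.17204469 -0.49725271 -0.95686009]
```

Call:
{"name": "arm_command", "arguments": {"moves": [[0,0,0,0,-40,-25,50],[0,0,0,0,-80,-50,50],[0,0,0,0,-120,-75,50],[0,0,0,0,-160,-100,50],[0,0,0,0,-200,-120,50]]}}

```text
time: 1.2
position: [0.0826, -0.364, 0.6261]
ee_rot: [0.0, 0.994, 0.111, -0.0]
contact_force: [-0.5, -0.6, 0.3]
opening: 0.589
```

```bash
python3 - <<'E'
from plant import readout,vision
from h import *
o=readout.observe(); print(o["time"],o["joints"].round(4).tolist(),o["position"].round(4).tolist())
J=np.array([[-1.4985,.2075,1.5429],[-1.4985,.1622,.99],o["joints"][:3]]);P=np.array([[.12699,-.55999,.20392],[.127,-.5602,.5067],o["position"]])
c=vision.camera("scene");cv2.imwrite("pics/s2.png",c["color"][:,:,::-1])
E
```

```text
1.2 [-1.5806, -0.1898, 1.0854, -0.0001, 2.2454, -0.2328] [0.0826, -0.364, 0.6261]
```

View pics/s2.png

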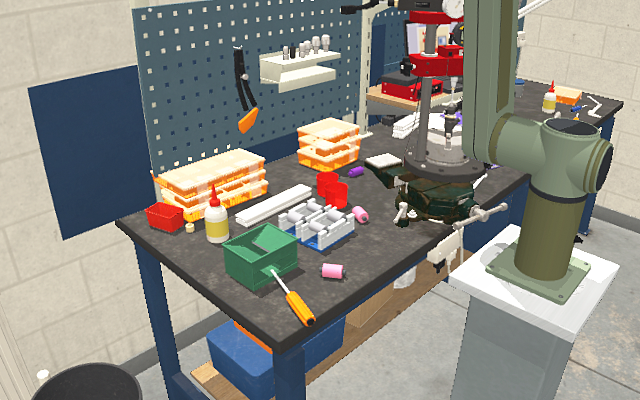

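```bash
python3 - <<'E'
from h import *
from scipy.optimize import brentq,least_squares
t=dict(np.load("pics/top0.npz")); s=dict(np.load("pics/scene0.npz"))
b=ray(s,[(427,157)],.12)[0]; print("col base",b)
for v in (65,45,30,19,10,0): print(v, brentq(lambda z: proj(s,[b[0],b[1],z])[0,1]-v,.12,.95))
for z in (.4,.5,.6,.7): print(z,"col top px",proj(t,[b[0],b[1],z]),"far red corner",ray(t,[(605,358),(565,345),(465,330),(582,308),(430,250)],z)[:,:2].round(3).tolist())
J=np.array([[-1.4985,.2075,1.5429],[-1.4985,.1622,.99],[-1.5806,-.1898,1.0854]]);P=np.array([[.12699,-.55999,.20392],[.127,-.5602,.5067],[.0826,-.364,.6261]])
off=.0862
R=np.sqrt((P[:,:2]**2).sum(1)-off**2)
print(R, [np.cos(j[0])*p[1]-np.sin(j[0])*p[0] for j,p in zip(J,P)])
def f(q,full=0):
    L1,L2,e,c,h=q; A=J[:,1];B=J[:,1]+J[:,2]
    return np.r_[L1*np.sin(A)+L2*np.sin(B)+e*np.cos(B)+c-R, h+L1*np.cos(A)+L2*np.cos(B)-e*np.sin(B)-P[:,2]]
r=least_squares(f,[.45,.5,0,0,.1]);print(r.x,r.fun)
E
```

```text
col base [ 0.41805578 -0.134046    0.12      ]
65 0.38315146016285734
45 0.436168736571391
30 0.475017749221467
19 0.5031299453274585
10 0.5259020774159806
0 0.5509656264472073
0.4 col top px [[500.4 251.7]] far red corner [[0.239, -0.309], [0.263, -0.24], [0.292, -0.073], [0.323, -0.27], [0.422, -0.018]]
0.5 col top px [[528.4 256.1]] far red corner [[0.27, -0.245], [0.291, -0.185], [0.316, -0.041], [0.343, -0.211], [0.429, 0.007]]
0.6 col top px [[566.4 262. ]] far red corner [[0.301, -0.18], [0.319, -0.13], [0.34, -0.009], [0.363, -0.152], [0.435, 0.032]]
0.7 col top px [[620.6 270.4]] far red corner [[0.333, -0.116], [0.347, -0.075], [0.364, 0.024], [0.382, -0.093], [0.441, 0.056]]
[0.56770135 0.56791073 0.36316432] [np.float64(0.086208309961813), np.float64(0.0862031148329581), np.float64(0.08616451048957101)]
[ 4.54095167e-01  4.99393362e-01  9.48277323e-02 -2.55706928e-04
 -5.78910951e-02] [ 1.33995060e-05 -1.33753284e-05 -2.43822396e-08  2.94440877e-05
 -1.03944789e-04  7.45004377e-05]
```

Measurements so far:
- **Arm kinematics:** fitted to within 0.1 mm.
- **Drill press:** its top is at about z 0.5–0.57, between 0.28 and 0.5 m from the base and at azimuth −40° to 0°.
- **Route:** I'll swing over it with the TCP at z 0.74.

```bash
cat >> h.py <<'E'
def rows(wps,cmd=None):
    """wps: list of x,y,z,yaw,claw (world, mm claw); tool down; prints rows relative to commanded pose now"""
    if cmd is None:
        from plant import readout
        o=readout.observe(); w,x,y,z=o["ee_rot"]; cmd=[*o["position"],2*np.arctan2(y,x)]
    p=np.array(cmd[:3]); s=cmd[3]; last=np.array(cmd,float)
    M=np.array([[np.cos(s),np.sin(s),0],[np.sin(s),-np.cos(s),0],[0,0,-1]])
    out=[]
    for a in wps:
        d=np.linalg.norm(np.array(a[:3])-last[:3]); n=max(1,int(np.ceil(d/.0495)),int(np.ceil(abs(a[3]-last[3])/.14)))
        for i in range(1,n+1):
            q=last+(np.array(a[:4])-last)*i/n
            m=(M.T@(q[:3]-p))*1000
            out.append([0,0,round(-(q[3]-s),3),*np.round(m,1).tolist(),a[4]])
        last=np.array(a[:4],float)
    print("rows",len(out)); 
    for k in range(0,len(out),8): print(out[k:k+8])
E
python3 - <<'E'
from h import *
y=.2228
w=[[.41*np.cos(-1.348),.41*np.sin(-1.348),.74,y,50]]
w+=[[.41*np.cos(a),.41*np.sin(a),.74,y,50] for a in np.arange(-1.348+.12,.42,.12)]
rows(w,[.0826,-.364,.6261,y])
E
```

```text
rows 17
[[0, 0, np.float64(-0.0), -0.0, 12.2, -38.0, 50], [0, 0, np.float64(-0.0), -0.1, 24.5, -75.9, 50], [0, 0, np.float64(-0.0), -0.1, 36.7, -113.9, 50], [0, 0, np.float64(-0.0), 49.0, 33.8, -113.9, 50], [0, 0, np.float64(-0.0), 97.3, 25.0, -113.9, 50], [0, 0, np.float64(-0.0), 144.3, 10.5, -113.9, 50], [0, 0, np.float64(-0.0), 189.2, -9.6, -113.9, 50], [0, 0, np.float64(-0.0), 231.4, -34.9, -113.9, 50]]
[[0, 0, np.float64(-0.0), 270.2, -65.0, -113.9, 50], [0, 0, np.float64(-0.0), 305.2, -99.6, -113.9, 50], [0, 0, np.float64(-0.0), 335.7, -138.1, -113.9, 50], [0, 0, np.float64(-0.0), 361.5, -180.0, -113.9, 50], [0, 0, np.float64(-0.0), 382.0, -224.7, -113.9, 50], [0, 0, np.float64(-0.0), 397.0, -271.5, -113.9, 50], [0, 0, np.float64(-0.0), 406.4, -319.8, -113.9, 50], [0, 0, np.float64(-0.0), 409.8, -368.8, -113.9, 50]]
[[0, 0, np.float64(-0.0), 407.4, -417.9, -113.9, 50]]
```

Call:
{"name": "arm_command", "arguments": {"moves": [[0,0,0,0,12,-38,50],[0,0,0,0,25,-76,50],[0,0,0,0,37,-114,50],[0,0,0,49,34,-114,50],[0,0,0,97,25,-114,50],[0,0,0,144,11,-114,50],[0,0,0,189,-10,-114,50],[0,0,0,231,-35,-114,50]]}}

```text
time: 2.05
position: [0.3025, -0.2802, 0.7377]
ee_rot: [-0.001, 0.994, 0.111, -0.001]
contact_force: [0.6, -0.5, -0.2]
opening: 0.583
```

Call:
{"name": "arm_command", "arguments": {"moves": [[0,0,0,39,-30,0,50],[0,0,0,74,-64,0,50],[0,0,0,104,-103,0,50],[0,0,0,130,-145,0,50],[0,0,0,151,-190,0,50],[0,0,0,166,-236,0,50],[0,0,0,175,-285,0,50],[0,0,0,176,-383,0,50]]}}

```text
time: 2.85
position: [0.3987, 0.087, 0.7374]
ee_rot: [-0.0, 0.994, 0.111, -0.002]
contact_force: [1.4, -0.4, 0.3]
opening: 0.59
```

```bash
python3 - <<'E'
from h import *
rows([[.460,.253,.45,.14,50],[.4517,.2701,.30,.067,50],[.4517,.2701,.15,.067,50]])
E
```

```text
rows 15
[[0, 0, np.float64(0.012), 13.8, -21.2, 41.1, 50], [0, 0, np.float64(0.024), 27.6, -42.4, 82.1, 50], [0, 0, np.float64(0.035), 41.4, -63.6, 123.2, 50], [0, 0, np.float64(0.047), 55.1, -84.8, 164.2, 50], [0, 0, np.float64(0.059), 68.9, -106.0, 205.3, 50], [0, 0, np.float64(0.071), 82.7, -127.2, 246.3, 50], [0, 0, np.float64(0.083), 96.5, -148.4, 287.4, 50], [0, 0, np.float64(0.101), 95.4, -153.0, 324.9, 50]]
[[0, 0, np.float64(0.119), 94.3, -157.6, 362.4, 50], [0, 0, np.float64(0.138), 93.3, -162.3, 399.9, 50], [0, 0, np.float64(0.156), 92.2, -166.9, 437.4, 50], [0, 0, np.float64(0.156), 92.2, -166.9, 474.9, 50], [0, 0, np.float64(0.156), 92.2, -166.9, 512.4, 50], [0, 0, np.float64(0.156), 92.2, -166.9, 549.9, 50], [0, 0, np.float64(0.156), 92.2, -166.9, 587.4, 50]]
```

Call:
{"name": "arm_command", "arguments": {"moves": [[0,0,0.01,14,-21,41,50],[0,0,0.03,28,-42,82,50],[0,0,0.04,41,-64,123,50],[0,0,0.05,55,-85,164,50],[0,0,0.07,69,-106,205,50],[0,0,0.1,83,-127,246,50],[0,0,0.13,96,-148,287,50],[0,0,0.156,95,-153,325,50]]}}

```text
time: 3.65
position: [0.4562, 0.257, 0.4102]
ee_rot: [0.0, 0.999, 0.034, -0.002]
contact_force: [-0.2, -0.0, -0.8]
opening: 0.584
```

```bash
python3 - <<'E'
from h import *
from plant import vision
rows([[.4517,.2701,.26,.067,50],[.4517,.2701,.12,.067,50],[.4517,.2701,.042,.067,50]])
E
```

```text
rows 9
[[0, 0, np.float64(0.0), -0.9, -3.4, 37.5, 50], [0, 0, np.float64(0.0), -1.8, -6.7, 75.1, 50], [0, 0, np.float64(0.001), -2.7, -10.1, 112.6, 50], [0, 0, np.float64(0.001), -3.6, -13.4, 150.2, 50], [0, 0, np.float64(0.001), -3.6, -13.4, 196.9, 50], [0, 0, np.float64(0.001), -3.6, -13.4, 243.5, 50], [0, 0, np.float64(0.001), -3.6, -13.4, 290.2, 50], [0, 0, np.float64(0.001), -3.6, -13.4, 329.2, 50]]
[[0, 0, np.float64(0.001), -3.6, -13.4, 368.2, 50]]
```

Call:
{"name": "arm_command", "arguments": {"moves": [[0,0,0,-1,-3,38,50],[0,0,0,-2,-7,75,50],[0,0,0,-3,-10,113,50],[0,0,0,-3.5,-13.5,150,50],[0,0,0,-3.5,-13.5,197,50],[0,0,0,-3.5,-13.5,244,50],[0,0,0,-3.5,-13.5,290,50],[0,0,0,-3.5,-13.5,310,50]]}}

```text
time: 4.45
position: [0.4477, 0.2668, 0.0983]
ee_rot: [0.002, 0.999, 0.033, -0.005]
contact_force: [-0.2, -0.2, -0.4]
opening: 0.583
```

Call:
{"name": "arm_command", "arguments": {"moves": [[0,0,0,0,0,20,50],[0,0,0,0,0,40,50],[0,0,0,0,0,57,50],[0,0,0,0,0,57,50]]}}

```text
time: 4.85
position: [0.449, 0.2672, 0.0438]
ee_rot: [0.001, 0.999, 0.033, -0.003]
contact_force: [-1.2, -0.3, -0.4]
opening: 0.588
```

Call:
{"name": "arm_command", "arguments": {"moves": [[0,0,0,2.5,-3,1.5,40],[0,0,0,2.5,-3,1.5,30],[0,0,0,2.5,-3,1.5,15],[0,0,0,2.5,-3,1.5,10],[0,0,0,2.5,-3,1.5,10],[0,0,0,2.5,-3,1.5,10]], "newtons": 20}}

```text
time: 5.45
position: [0.4545, 0.2716, 0.0459]
ee_rot: [-0.0, 0.999, 0.033, 0.0]
contact_force: [0.5, 0.6, 0.3]
opening: 0.122
```

The opening is 10 mm, so the fingers closed with no barrel between them. Looking.

```bash
python3 - <<'E'
from h import *
from plant import vision
t=vision.camera("top");s=vision.camera("scene"); np.savez("pics/t3.npz",**t)
a=cv2.resize(t["color"][165:265,235:345],None,fx=3.6,fy=3.6,interpolation=3); b=cv2.resize(s["color"][170:270,255:365],None,fx=3.6,fy=3.6,interpolation=3)
cv2.imwrite("pics/c3.png",np.hstack([a,b])[:,:,::-1])
print(proj(s,[[.4545,.2716,.0459]]),proj(t,[[.4545,.2716,.0459]]))
E
```

```text
[[317.5 226.6]] [[274.4 229.2]]
```

View pics/c3.png

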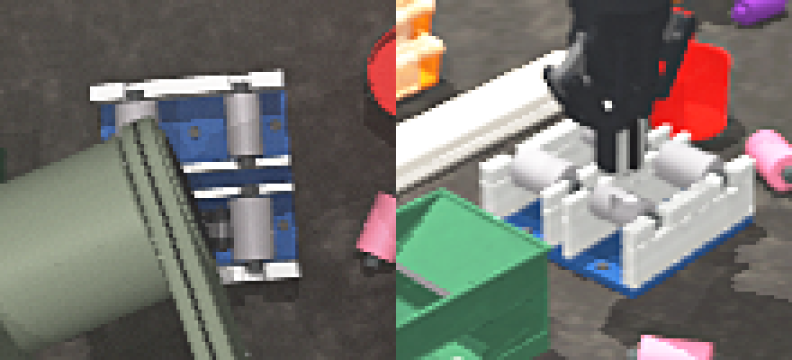

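```bash
python3 - <<'E'
from h import *
from plant import vision
s=vision.camera("scene")
b=cv2.resize(s["color"][170:250,285:355],None,fx=7.5,fy=7.5,interpolation=3)
cv2.imwrite("pics/c4.png",b[:,:,::-1])
for z in (.035,.05,.07,.1,.15): print(z,proj(s,[[.4545,.2716,z]]))
print(proj(s,[[.4545,.24,.04],[.4545,.25,.04],[.4545,.26,.04]]))
E
```

```text
0.035 [[317.5 230.4]]
0.05 [[317.5 225.1]]
0.07 [[317.5 217.9]]
0.1 [[317.4 206.8]]
0.15 [[317.4 187.8]]
[[326.5 224. ]
 [323.7 225.5]
 [320.8 226.9]]
```

View pics/c4.png

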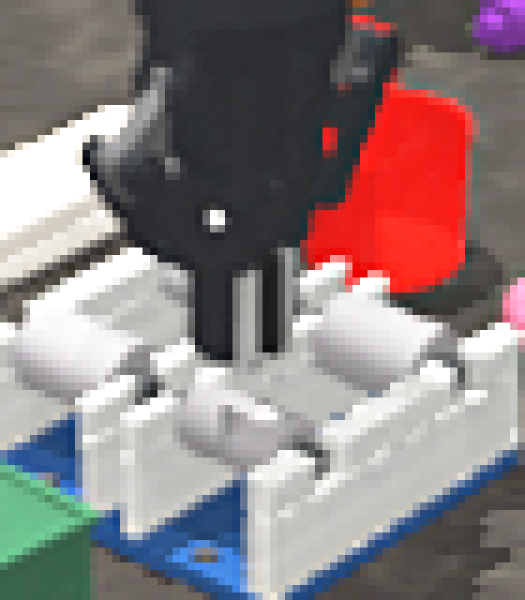

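The fingertips end at about px (317,218), right above the lower-left roller. That is z≈0.07, higher than the readout implies, so they closed over the barrel. I'll open and go 20 mm lower, which is still within the allowed depth, then close again.

Call:
{"name": "arm_command", "arguments": {"moves": [[0,0,0,0,0,0,50],[0,0,0,0,0,0,50],[0,0,0,0,0,0,50],[0,0,0,-1,1,10,50],[0,0,0,-2,1,20,50],[0,0,0,-2,1,20,50]]}}

```text
time: 6.2
position: [0.45, 0.2695, 0.0232]
ee_rot: [0.001, 0.999, 0.033, -0.002]
contact_force: [-0.8, -0.0, -0.8]
opening: 0.585
```

Call:
{"name": "arm_command", "arguments": {"moves": [[0,0,0,0,0,0,30],[0,0,0,0,0,0,20],[0,0,0,0,0,0,15],[0,0,0,0,0,0,10],[0,0,0,0,0,0,10],[0,0,0,0,0,0,10]]}}

```text
time: 6.8
position: [0.4537, 0.2715, 0.028]
ee_rot: [-0.001, 0.999, 0.033, 0.001]
contact_force: [-3.4, 0.9, 11.1]
opening: 0.119
```

```bash
python3 - <<'E'
from plant import readout,vision
from h import *
o=readout.observe(); print(o["joints"].round(4).tolist(),o["position"].round(4),o["opening"]*85.4,o["contact_force"])
J=o["joints"];A=J[1];B=A+J[2];print("model z",-.0579+.4541*np.cos(A)+.4994*np.cos(B)-.0948*np.sin(B))
E
```

```text
[0.375, 0.3261, 1.8004, 0.0008, 1.0121, 1.8784] [0.4537 0.2715 0.028 ] 10.146996208209927 [-3.42916974  0.92621721 11.12913219]
model z 0.02828552455191613
```

Both views confirm the xy position. The fingers again closed over the top of the barrel, this time with 11 N upward, so the tips really sit about 26 mm farther back than stated. I'll open and go lower in small steps, watching the force.

Call:
{"name": "arm_command", "arguments": {"moves": [[0,0,0,0,0,-2,54],[0,0,0,0,0,-2,54],[0,0,0,0,0,-2,54],[0,0,0,-2,2,4,54],[0,0,0,-2,2,10,54],[0,0,0,-2,2,14,54],[0,0,0,-2,2,14,54]]}}

```text
time: 7.5
position: [0.4494, 0.2678, 0.0102]
ee_rot: [0.0, 0.999, 0.033, -0.001]
contact_force: [-0.6, 0.1, -0.7]
opening: 0.633
```

```bash
python3 - <<'E'
from plant import readout,vision
from h import *
s=vision.camera("scene");t=vision.camera("top")
o=readout.observe(); print(o["position"].round(4),o["opening"]*85.4,o["contact_force"])
b=cv2.resize(s["color"][170:250,285:355],None,fx=5.5,fy=5.5,interpolation=3);a=cv2.resize(t["color"][170:250,245:315],None,fx=5.5,fy=5.5,interpolation=3)
cv2.imwrite("pics/c5.png",np.hstack([b,a])[:,:,::-1])
E
```

```text
[0.4503 0.2682 0.0112] 53.88102662186918 [ 0.11765213 -0.0784342   0.26087154]
```

View pics/c5.png

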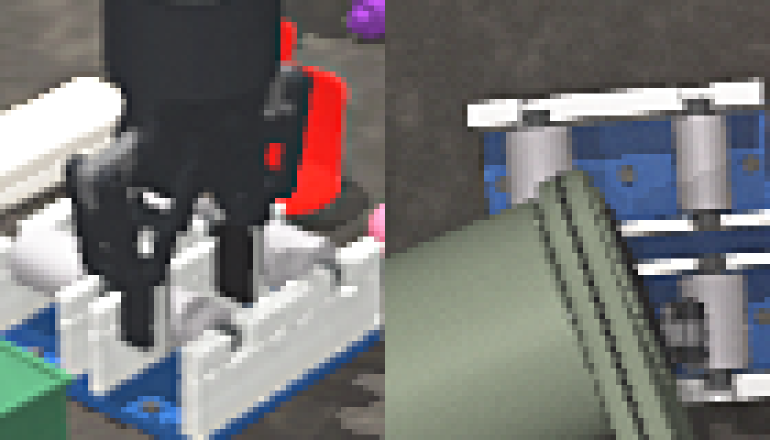

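The fingers now straddle the roller (left tip at px (310,233), z≈0.04). I'll go 8 mm deeper and close.

Call:
{"name": "arm_command", "arguments": {"moves": [[0,0,0,0,0,4,54],[0,0,0,0,-1,8,54],[0,0,0,1,-2,8,30],[0,0,0,1,-2,8,20],[0,0,0,1,-2,8,10],[0,0,0,1,-2,8,10],[0,0,0,1,-2,8,10]], "newtons": 20}}

```text
time: 8.3
position: [0.4515, 0.2708, 0.0037]
ee_rot: [-0.0, 0.999, 0.033, 0.0]
contact_force: [0.1, 3.3, -0.9]
opening: 0.268
```

Opening 22.9 mm, so the lower-left roller is worn. I'll check the slot line and then carry it over.

```bash
python3 - <<'E'
from h import *
s=dict(np.load("pics/scene0.npz")); t=dict(np.load("pics/top0.npz"))
for u in [(252.1,242.1),(270.1,251.6)]: print("slot edge z.05",ray(s,[u],.05)[0].round(4))
g=cv2.cvtColor(t["color"],cv2.COLOR_RGB2GRAY)
print(g[222:232,176:233].mean(0).round().astype(int).tolist())
print(ray(t,[(176,227),(200,227),(205,227),(208,227)],.05).round(4).tolist())
rows([[.4515,.2708,.05,.067,10],[.4515,.2708,.105,.067,10],[.4637,.4385,.105,.004,10],[.4637,.4385,.036,.004,10]])
E
```

```text
slot edge z.05 [0.5059 0.4314 0.05  ]
slot edge z.05 [0.4466 0.4282 0.05  ]
[118, 91, 85, 100, 100, 100, 100, 100, 100, 101, 100, 101, 100, 100, 99, 99, 100, 101, 100, 100, 100, 100, 99, 101, 101, 75, 58, 57, 70, 100, 98, 96, 99, 108, 106, 105, 103, 102, 102, 102, 103, 102, 102, 101, 102, 101, 103, 102, 102, 102, 102, 102, 103, 93, 105, 93, 51]
[[0.4618, 0.5121, 0.05], [0.4614, 0.4527, 0.05], [0.4613, 0.4404, 0.05], [0.4612, 0.4331, 0.05]]
rows 9
[[0, 0, np.float64(-0.0), 0.0, -0.0, -46.3, 10], [0, 0, np.float64(-0.0), 0.0, -0.0, -73.8, 10], [0, 0, np.float64(-0.0), 0.0, -0.0, -101.3, 10], [0, 0, np.float64(0.016), 5.8, -41.7, -101.3, 10], [0, 0, np.float64(0.031), 11.7, -83.3, -101.3, 10], [0, 0, np.float64(0.047), 17.5, -124.9, -101.3, 10], [0, 0, np.float64(0.063), 23.4, -166.5, -101.3, 10], [0, 0, np.float64(0.063), 23.4, -166.5, -66.8, 10]]
[[0, 0, np.float64(0.063), 23.4, -166.5, -32.3, 10]]
```

Call:
{"name": "arm_command", "arguments": {"moves": [[0,0,0,0,0,-20,10],[0,0,0,0,0,-50,10],[0,0,0,0,0,-95,10],[0,0,0,0,0,-102,10]], "newtons": 50}}

```text
time: 8.7
position: [0.4555, 0.2716, 0.1112]
ee_rot: [-0.001, 0.999, 0.033, 0.005]
contact_force: [1.8, 1.3, -1.2]
opening: 0.263
```

Call:
{"name": "arm_command", "arguments": {"moves": [[0,0,0.02,6,-42,0,10],[0,0,0.03,12,-84,0,10],[0,0,0.05,18,-126,0,10],[0,0,0.063,23,-167,0,10],[0,0,0.063,23.5,-167.5,0,10],[0,0,0.063,23.5,-167.5,30,10],[0,0,0.063,23.5,-167.5,55,10],[0,0,0.063,23.5,-167.5,69,10]]}}

```text
time: 9.5
position: [0.4615, 0.4366, 0.0329]
ee_rot: [0.002, 1.0, 0.002, -0.002]
contact_force: [0.2, -0.6, -1.3]
opening: 0.263
```

```bash
python3 - <<'E'
from plant import vision,readout
from h import *
s=vision.camera("scene")
o=readout.observe(); print(o["position"].round(4),o["ee_rot"].round(3),o["opening"]*85.4,o["contact_force"])
b=cv2.resize(s["color"][150:300,205:345],None,fx=4,fy=4,interpolation=3)
cv2.imwrite("pics/c6.png",b[:,:,::-1])
E
```

```text
[0.4606 0.4359 0.0311] [ 0.003  1.     0.002 -0.004] 22.399116464705447 [-1.56195949  0.20703493 -2.51260709]
```

View pics/c6.png

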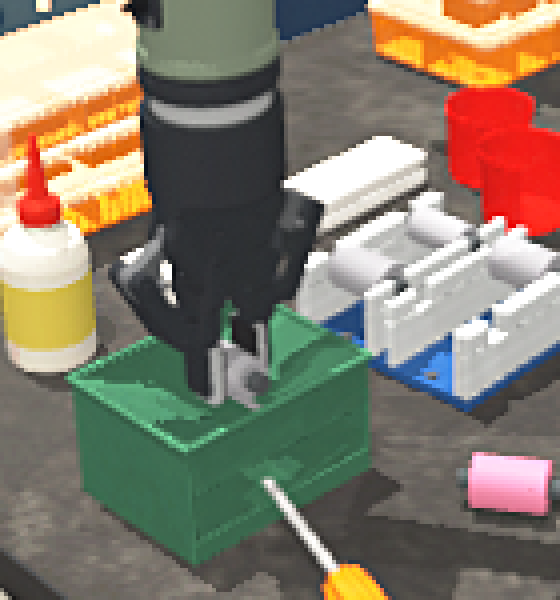

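The roller hangs level over the slot at crop (245,380), clear of the rim. Settle and release.

Call:
{"name": "arm_command", "arguments": {"moves": [[0,0,0,2,-2,0,10],[0,0,0,2,-2,0,10],[0,0,0,2,-2,0,45],[0,0,0,2,-2,0,45],[0,0,0,2,-2,0,45],[0,0,0,2,-2,-40,45],[0,0,0,2,-2,-80,45]], "newtons": 20}}

```text
time: 10.25
position: [0.4643, 0.4401, 0.1159]
ee_rot: [0.001, 1.0, 0.002, -0.002]
contact_force: [0.7, 0.5, 0.6]
opening: 0.522
```

```bash
python3 - <<'E'
from plant import readout
from h import *
o=readout.observe(); print(o["position"].round(4),o["ee_rot"].round(3),o["opening"]*85.4)
rows([[.5263,.2045,.115,.067,50],[.5263,.2029,.005,.067,50]])
E
```

```text
[0.4643 0.4401 0.1159] [ 0.001  1.     0.002 -0.002] 44.59479393844972
rows 8
[[0, 0, np.float64(-0.013), 12.2, 47.2, 0.2, 50], [0, 0, np.float64(-0.025), 24.4, 94.3, 0.4, 50], [0, 0, np.float64(-0.038), 36.7, 141.5, 0.5, 50], [0, 0, np.float64(-0.051), 48.9, 188.7, 0.7, 50], [0, 0, np.float64(-0.063), 61.1, 235.8, 0.9, 50], [0, 0, np.float64(-0.063), 61.1, 236.4, 37.6, 50], [0, 0, np.float64(-0.063), 61.1, 236.9, 74.2, 50], [0, 0, np.float64(-0.063), 61.1, 237.4, 110.9, 50]]
```

```bash
python3 - <<'E'
from plant import vision
from h import *
c=vision.camera("top"); hsv=cv2.cvtColor(c["color"],cv2.COLOR_RGB2HSV); V=hsv[...,2].astype(int);S=hsv[...,1]
m=np.zeros(V.shape,np.uint8); m[175:255,250:330]=((V>165)&(S<60))[175:255,250:330]
n,l,st,ce=cv2.connectedComponentsWithStats(m)
for i in range(1,n):
    if st[i,4]>25:
        P=ray(c,np.argwhere(l==i)[:,::-1],.052)[:,:2]*1000
        r=cv2.minAreaRect(P.astype(np.float32)); print(np.round(r[0],1),np.round(r[1],1),round(r[2],1),st[i])
E
```

```text
[553.  241.1] [ 10.3 129.5] 4.4 [260 184  54   9 199]
[526.8 203.7] [14.5 38.8] 89.5 [299 191   7  17 104]
[520.5 273.9] [39.2 12.2] 3.3 [270 194   7  17  79]
[498.  235.6] [ 5.5 58.2] 4.6 [277 210  25   4  56]
[478.4 252.4] [ 5.4 92.4] 4.9 [263 217  39   5  86]
[456.7 197.1] [14.5 38.5] 89.5 [302 220   7  17  80]
[430.1 179.3] [21.7  9.6] 89.5 [308 237  10   5  39]
[423.9 244.7] [10.6 99.3] 4.2 [265 239  42   7 173]
```

Rack unmoved (yaw about 0.07). Going for the upper-right roller.

Call:
{"name": "arm_command", "arguments": {"moves": [[0,0,-0.013,12,47,0,50],[0,0,-0.025,24,94,0,50],[0,0,-0.038,37,142,0,50],[0,0,-0.051,49,189,0,50],[0,0,-0.065,61,236,0,50],[0,0,-0.065,61,237,0,50],[0,0,-0.065,61,237,20,50],[0,0,-0.065,61,237,40,50]]}}

```text
time: 11.1
position: [0.529, 0.2045, 0.0777]
ee_rot: [-0.001, 0.999, 0.034, 0.002]
contact_force: [-0.1, -0.3, -0.1]
opening: 0.588
```

```bash
python3 - <<'E'
from h import *
rows([[.5265,.2032,.045,.067,50],[.5265,.2032,.003,.067,50]])
E
```

```text
rows 2
[[0, 0, np.float64(0.0), -2.6, 1.2, 32.7, 50], [0, 0, np.float64(0.0), -2.6, 1.2, 74.7, 50]]
```

Call:
{"name": "arm_command", "arguments": {"moves": [[0,0,0,-1,1,20,50],[0,0,0,-1,1,40,50],[0,0,0,-1,1,60,50],[0,0,0,-1,1,73,50],[0,0,0,-1,1,73,50],[0,0,0,-1,1,73,30],[0,0,0,-1,1,73,10],[0,0,0,-1,1,73,10]]}}

```text
time: 11.9
position: [0.5278, 0.2038, 0.0049]
ee_rot: [-0.0, 0.999, 0.034, 0.001]
contact_force: [-0.1, 1.8, 0.8]
opening: 0.272
```

Call:
{"name": "arm_command", "arguments": {"moves": [[0,0,0,0,0,0,10],[0,0,0,0,0,0,10]]}}

```text
time: 12.1
position: [0.5278, 0.2038, 0.0049]
ee_rot: [-0.001, 0.999, 0.034, 0.001]
contact_force: [-0.1, 2.1, 3.9]
opening: 0.271
```

Opening 23.1 mm: this one is worn too, matching the first. I'll carry it over the same way.

Call:
{"name": "arm_command", "arguments": {"moves": [[0,0,0,0,0,-20,10],[0,0,0,0,0,-60,10],[0,0,0,0,0,-100,10],[0,0,0,0,0,-104,10]], "newtons": 50}}

```text
time: 12.5
position: [0.531, 0.2039, 0.1136]
ee_rot: [-0.001, 0.999, 0.034, 0.006]
contact_force: [0.8, 0.4, -0.6]
opening: 0.259
```

```bash
python3 - <<'E'
from h import *
rows([[.4637,.4400,.109,.004,10],[.4637,.4400,.036,.004,10]],[.5278,.2038,.109,.068])
E
```

```text
rows 7
[[0, 0, np.float64(0.013), -9.6, -48.0, 0.0, 10], [0, 0, np.float64(0.026), -19.2, -96.0, 0.0, 10], [0, 0, np.float64(0.038), -28.7, -144.0, 0.0, 10], [0, 0, np.float64(0.051), -38.3, -192.0, 0.0, 10], [0, 0, np.float64(0.064), -47.9, -240.0, 0.0, 10], [0, 0, np.float64(0.064), -47.9, -240.0, 36.5, 10], [0, 0, np.float64(0.064), -47.9, -240.0, 73.0, 10]]
```

Call:
{"name": "arm_command", "arguments": {"moves": [[0,0,0.013,-10,-48,0,10],[0,0,0.026,-19,-96,0,10],[0,0,0.038,-29,-144,0,10],[0,0,0.051,-38,-192,0,10],[0,0,0.064,-48,-240,0,10],[0,0,0.064,-48,-240,0,10],[0,0,0.064,-48,-240,30,10],[0,0,0.064,-48,-240,55,10]]}}

```text
time: 13.3
position: [0.4618, 0.439, 0.0512]
ee_rot: [0.001, 1.0, 0.003, -0.0]
contact_force: [-1.2, 0.5, -2.3]
opening: 0.264
```

Call:
{"name": "arm_command", "arguments": {"moves": [[0,0,0,0,0,17,10],[0,0,0,0,0,17,10],[0,0,0,0,0,17,10]]}}

```text
time: 13.6
position: [0.4623, 0.4387, 0.0352]
ee_rot: [0.0, 1.0, 0.002, -0.0]
contact_force: [-0.2, -0.6, -1.5]
opening: 0.261
```

Call:
{"name": "arm_command", "arguments": {"moves": [[0,0,0,1,-1,0,45],[0,0,0,1,-1,0,45],[0,0,0,1,-1,0,45],[0,0,0,1,-1,-40,45],[0,0,0,1,-1,-85,45],[0,0,0,1,-1,-130,45],[0,0,0,-40,20,-150,30],[0,0,0,-85,40,-150,10]], "newtons": 20}}

```text
time: 14.4
position: [0.3808, 0.4011, 0.1918]
ee_rot: [-0.004, 1.0, 0.002, 0.005]
contact_force: [-0.6, 0.6, -0.1]
opening: 0.196
```

```bash
python3 - <<'E'
from plant import vision,readout
from h import *
t=vision.camera("top");s=vision.camera("scene");np.savez("pics/t7.npz",**t)
o=readout.observe(); print(o["position"].round(4),o["ee_rot"].round(3),o["opening"]*85.4)
a=cv2.resize(t["color"][170:260,165:335],None,fx=3.4,fy=3.4,interpolation=3);b=cv2.resize(s["color"][175:295,210:370],None,fx=3,fy=3,interpolation=3)
v=np.zeros((a.shape[0]+290,a.shape[1],3),np.uint8);v[:a.shape[0]]=a;b=b[:290,:];v[a.shape[0]:,:480]=b
cv2.imwrite("pics/c7.png",v[:,:,::-1])
E
```

```text
[0.3701 0.3953 0.184 ] [ 0.002  1.     0.003 -0.004] 10.038115626230057
```

View pics/c7.png

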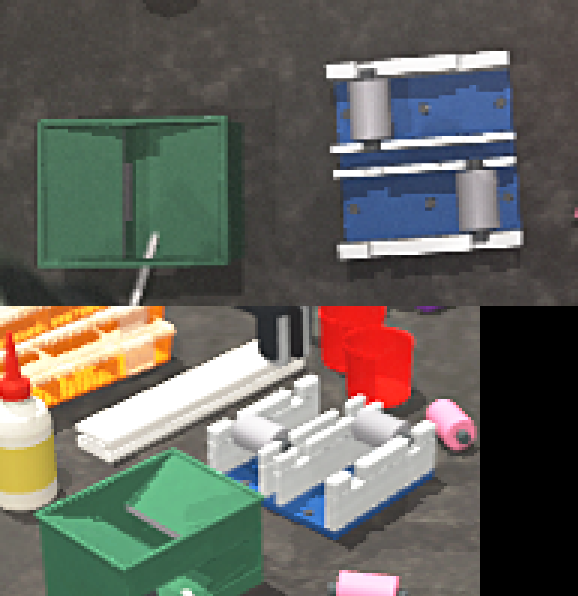

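Both worn rollers are gone through the slot, and the two good ones lie upper left and lower right in the rack. Next is the push on the rear wall with both fingers spread, which keeps it square.

```bash
python3 - <<'E'
from plant import readout
from h import *
o=readout.observe(); print(o["position"],o["ee_rot"])
rows([[.370,.2304,.12,.053,80],[.370,.2304,-.008,.053,80]])
E
```

```text
[0.37008497 0.39525107 0.18399003] [ 0.00224379  0.99998537  0.00340608 -0.00355398]
rows 7
[[0, 0, np.float64(-0.012), -0.3, 41.2, 16.0, 80], [0, 0, np.float64(-0.023), -0.6, 82.4, 32.0, 80], [0, 0, np.float64(-0.035), -0.9, 123.6, 48.0, 80], [0, 0, np.float64(-0.046), -1.2, 164.8, 64.0, 80], [0, 0, np.float64(-0.046), -1.2, 164.8, 106.7, 80], [0, 0, np.float64(-0.046), -1.2, 164.8, 149.3, 80], [0, 0, np.float64(-0.046), -1.2, 164.8, 192.0, 80]]
```

Call:
{"name": "arm_command", "arguments": {"moves": [[0,0,-0.012,0,41,16,80],[0,0,-0.023,0,82,32,80],[0,0,-0.035,0,124,48,80],[0,0,-0.046,0,165,64,80],[0,0,-0.046,0,165,100,80],[0,0,-0.046,0,165,130,80],[0,0,-0.046,0,165,150,80],[0,0,-0.046,0,165,150,80]]}}

```text
time: 15.3
position: [0.3759, 0.2328, 0.0333]
ee_rot: [0.001, 1.0, 0.025, -0.003]
contact_force: [-0.8, -0.2, 0.1]
opening: 0.941
```

Call:
{"name": "arm_command", "arguments": {"moves": [[0,0,0,0,0,0,80],[0,0,0,0,0,10,80],[0,0,0,0,0,20,80],[0,0,0,0,0,30,80],[0,0,0,0,0,37,80],[0,0,0,0,0,37,80]]}}

```text
time: 15.9
position: [0.3769, 0.2335, -0.0028]
ee_rot: [0.0, 1.0, 0.025, -0.001]
contact_force: [-0.2, 0.1, 0.0]
opening: 0.938
```

Call:
{"name": "arm_command", "arguments": {"moves": [[0,0,0,10,0,0,80],[0,0,0,18,0,0,80],[0,0,0,25,0,0,80],[0,0,0,32,0,0,80],[0,0,0,39,0,0,80],[0,0,0,47,0,0,80],[0,0,0,56,0,0,80],[0,0,0,65,0,0,80]]}}

```text
time: 16.7
position: [0.4405, 0.2367, -0.0021]
ee_rot: [0.001, 1.0, 0.025, -0.003]
contact_force: [-7.0, -0.5, 3.5]
opening: 0.937
```

Call:
{"name": "arm_command", "arguments": {"moves": [[0,0,0,8,0,0,80],[0,0,0,16,0,0,80],[0,0,0,23,0,0,80],[0,0,0,29,0,0,80],[0,0,0,34,0,0,80],[0,0,0,38,0,0,80],[0,0,0,41,0,0,80],[0,0,0,42,0,0,80]]}}

```text
time: 17.5
position: [0.4829, 0.2389, -0.0021]
ee_rot: [0.001, 1.0, 0.025, -0.003]
contact_force: [-6.8, -0.1, 4.8]
opening: 0.939
```

```bash
cat > meas.py <<'E'
from plant import vision
from h import *
c=vision.camera("top"); hsv=cv2.cvtColor(c["color"],cv2.COLOR_RGB2HSV); V=hsv[...,2].astype(int);S=hsv[...,1]
m=np.zeros(V.shape,np.uint8); m[120:255,240:355]=((V>165)&(S<60))[120:255,240:355]
n,l,st,ce=cv2.connectedComponentsWithStats(m)
for i in range(1,n):
    if st[i,4]>25:
        for z in (.023,.052):
            P=ray(c,np.argwhere(l==i)[:,::-1],z)[:,:2]*1000
            r=cv2.minAreaRect(P.astype(np.float32)); print(z,np.round(r[0],1),np.round(r[1],1),round(r[2],1),st[i])
cv2.imwrite("pics/m.png",c["color"][:,:,::-1])
E
python3 meas.py
```

```text
0.023 [664.1 222.3] [ 46.2 250.2] 3.0 [ 245  133  100   25 1759]
0.052 [659.  220.7] [ 45.  243.7] 3.0 [ 245  133  100   25 1759]
0.023 [631.7 242.8] [ 10.6 133.2] 2.5 [260 155  54   7 210]
0.052 [627.4 240.7] [ 10.3 129.7] 2.5 [260 155  54   7 210]
0.023 [599.2 280.4] [17.5 40.2] 89.7 [268 163   8  17 116]
0.052 [595.8 277.3] [17.1 39.1] 89.7 [268 163   8  17 116]
0.023 [575.4 221.9] [ 6.8 94.9] 2.7 [276 178  39   5  95]
0.052 [572.7 220.4] [ 6.6 92.5] 2.7 [276 178  39   5  95]
0.023 [554.7 266.8] [ 6.2 75.1] 2.7 [262 187  31   4  63]
0.052 [552.4 264.1] [ 6.  73.1] 2.7 [262 187  31   4  63]
0.023 [493.7 273.7] [ 23.6 105.3] 18.0 [254 202  43  21 180]
0.052 [493.  270.8] [ 23.  102.5] 18.0 [254 202  43  21 180]
```

The rack is square to the bar (2.6° against 3.0°), with about 9 mm left. Pushing on slowly until the force rises.

Call:
{"name": "arm_command", "arguments": {"moves": [[0,0,0,1.5,0,0,80],[0,0,0,3,0,0,80],[0,0,0,4.5,0,0,80],[0,0,0,6,0,0,80],[0,0,0,7,0,0,80]]}}

```text
time: 18.05
position: [0.4894, 0.2393, -0.0021]
ee_rot: [0.001, 1.0, 0.025, -0.003]
contact_force: [-6.1, -0.0, 4.3]
opening: 0.931
```

Call:
{"name": "arm_command", "arguments": {"moves": [[0,0,0,0.5,0,0,80],[0,0,0,1,0,0,80],[0,0,0,1.5,0,0,80],[0,0,0,2,0,0,80]]}}

```text
time: 18.45
position: [0.4912, 0.2394, -0.0021]
ee_rot: [0.001, 1.0, 0.025, -0.003]
contact_force: [-6.4, -0.5, 4.0]
opening: 0.941
```

Call:
{"name": "arm_command", "arguments": {"moves": [[0,0,0,0.5,0,0,80],[0,0,0,1,0,0,80],[0,0,0,1.5,0,0,80],[0,0,0,2,0,0,80]]}}

```text
time: 18.85
position: [0.4915, 0.2394, -0.0022]
ee_rot: [0.001, 1.0, 0.025, -0.005]
contact_force: [-10.7, -0.9, 6.9]
opening: 0.935
```

```bash
python3 meas.py | grep "0.052\|664"
```

```text
0.052 [655.9 220.6] [ 51.2 243.7] 3.0 [ 245  133  100   25 1881]
0.052 [605.5 277.3] [17.1 39.3] 89.7 [268 159   8  17 128]
0.052 [581.5 220.2] [ 5.4 92.5] 1.8 [276 175  39   4  84]
0.052 [560.8 277.4] [ 4.7 51.3] 3.1 [261 184  22   3  40]
0.052 [506.4 270.7] [ 19.9 101.9] 18.3 [254 197  42  20 210]
```

Position has stalled at x 0.4915 and the force is rising: contact with the bar. A little more to seat it, then back off and lift.

Call:
{"name": "arm_command", "arguments": {"moves": [[0,0,0,1,0,0,80],[0,0,0,2,0,0,80],[0,0,0,2,0,0,80]]}}

```text
time: 19.2
position: [0.4914, 0.2393, -0.0027]
ee_rot: [0.001, 1.0, 0.026, -0.007]
contact_force: [-14.1, 0.2, 9.4]
opening: 0.937
```

Call:
{"name": "arm_command", "arguments": {"moves": [[0,0,0,-4,0,0,80],[0,0,0,-15,0,0,80],[0,0,0,-35,0,0,80],[0,0,0,-60,0,0,80],[0,0,0,-80,0,-30,80],[0,0,0,-100,0,-70,80],[0,0,0,-110,0,-115,80],[0,0,0,-110,0,-150,80]]}}

```text
time: 20.0
position: [0.3874, 0.2346, 0.151]
ee_rot: [-0.0, 1.0, 0.026, 0.001]
contact_force: [1.3, -0.0, -0.2]
opening: 0.94
```

```bash
python3 meas.py; python3 - <<'E'
from plant import vision
from h import *
t=cv2.imread("pics/m.png"); s=vision.camera("scene")["color"][:,:,::-1]
a=cv2.resize(t[115:255,165:345],None,fx=3.2,fy=3.2,interpolation=3);b=cv2.resize(s[165:335,205:385],None,fx=2.6,fy=2.6,interpolation=3)
h=min(a.shape[0],b.shape[0]);v=np.hstack([a[:h,:400] if 0 else cv2.resize(a,(400,311)),cv2.resize(b,(390,368))[:311]])
cv2.imwrite("pics/fin.png",v)
E
```

```text
0.023 [661.  222.1] [ 52.4 250.2] 3.0 [ 245  133  100   25 1884]
0.052 [656.  220.6] [ 51.  243.7] 3.0 [ 245  133  100   25 1884]
0.023 [609.2 280.3] [17.5 40.3] 89.7 [268 159   8  17 132]
0.052 [605.5 277.3] [17.1 39.3] 89.7 [268 159   8  17 132]
0.023 [585.  221.8] [ 6. 95.] 2.5 [276 175  39   4  86]
0.052 [582.  220.3] [ 5.8 92.5] 2.5 [276 175  39   4  86]
0.023 [564.6 258.1] [ 5.4 97.5] 2.7 [261 183  40   4  84]
0.052 [562.1 255.6] [ 5.3 95. ] 2.7 [261 183  40   4  84]
0.023 [540.8 201. ] [17.4 39.9] 89.5 [300 186   8  17 119]
0.052 [538.9 200. ] [16.9 38.8] 89.5 [300 186   8  17 119]
0.023 [508.8 236.1] [ 11.  132.3] 3.0 [263 204  54   7 219]
0.052 [507.7 234.2] [ 10.7 128.9] 3.0 [263 204  54   7 219]
```

View pics/fin.png

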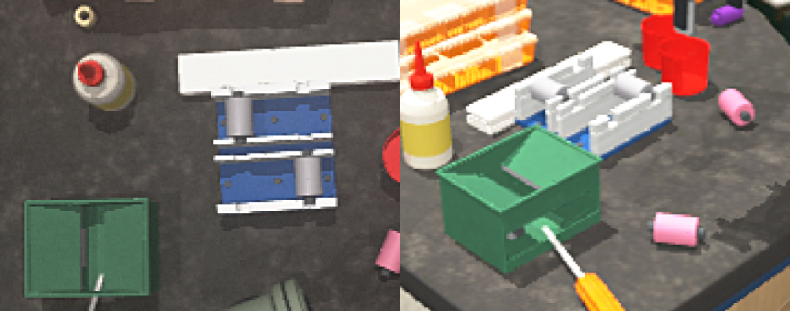

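The rack sits flush on the bar, both at 3.0°, with the leading face at about 0.643. Both good rollers are in their notches, and a roller journal shows at the box's bottom window. The bottle and screwdriver look unmoved.

```bash
python3 -c "
from plant import order; print(order.hand_in())"
```

```text
the job is handed in; nothing more can be done
None
```

I dropped the two worn rollers (rear-left and front-right in the rack, seen from the robot) through the slot of the gauge box, and left the two good ones in the rack. I then pushed the rack square against the stop bar and handed the job in at about 20 s on the robot's clock; no verdict came back.

**Worn rollers:** they felt 22.9 mm and 23.1 mm between the fingers. I did not feel the other two, but they looked clearly thicker in the pictures. The last pictures show nothing sitting on the slot, so both went through. Only one roller could be made out inside the box, through its lower window.

**Rack:** it stopped moving as the push force rose from about 6 N to 14 N, so it was touching the bar. After I backed off, the rack and bar both measured 3.0°, with no gap within about 2 mm. The good rollers were still in their notches.

**Bystanders:** the oil bottle and screwdriver look unmoved in the last pictures; I did not measure them.

**What disagreed:** the fingertips sat about 25–30 mm farther back than the stated tool geometry. The first two grasps closed over the top of the first roller (up to 11 N). I corrected the depth from the pictures and the force, and the rack had not shifted.

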